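Read the shade of a welding filter over the check light

TASK

Pull the welding-helmet filter plate that has the small corner notch out of its wooden stand and hold its frosted end about 10 cm over the middle of the round check light, label side up, leaned over from upright to about half-way to flat or flatter, so that the shade marks can be read. The notch marks the frosted end: keep the fingers off that end. Finish while still holding the plate there, still and clear of everything; leave the un-notched spare plate, the steel cube and the hammer where they are.

Things in the scene. Friction and masses are not known exactly. Their poses are not given: they have to be found in the camera images.
- plate: Notched filter plate, grey frame, dark glass: 108 long (x), 9 thick (y), 51 mm high (z), 60-120 g, loose; stands upright in its stand. Origin: middle of its bottom edge, z up. A 15 x 15 mm square notch cuts its upper +x corner; +x is the frosted end; +y is the label side. Seen facing the label, notched edge up, the notch is upper left.
- label (a point): Middle of the frosted label strip, at x +40, y +4.5, z +18 mm in the notched plate's frame; axes as the plate's. The strip is on the +y face only and covers x +28 to +52, z 2 to 34 mm.
- stand: Wooden block holding the notched plate, 125 x 40 mm, 26 mm high, fixed; origin: centre of its underside, x along the slot. Slot 111 x 11 mm, 18 mm deep (floor 8 mm over the bench), so the top 33 mm of the plate stand free. It and its plate may be turned to any angle.
- spare_stand: A second block just like it, fixed; it holds the spare plate. Which of the two is to the left or right varies.
- spare: Spare plate: same size, frame and glass, but no notch and no frosted strip; stands loose in the spare stand; leave alone. Origin: middle of its bottom edge.
- lamp: Round check light, aluminium puck with a white diffuser on top, 84 mm across, 30 mm high, fixed to the bench. Origin: centre of its underside.
- lamp_top (a point): Centre of the check light's diffuser, 30 mm over the bench; axes as the world's, z up.
- cube: Welded hollow steel cube, 60 mm, 0.45 kg, with weld beads on its edges, loose on the bench; leave alone. Origin: centre of its underside.
- hammer: Hammer, 260 mm long, lying on the bench; leave alone. Origin under it.
There are look-alikes about, which are no part of the job. What is shaped like the plate but orange or turquoise is not meant.

How it is judged (in metres and radians):
On the way:
1. the notched plate is pulled up out of its stand by the fingers (height (world z) of plate above 0.04 m and contact force between plate and the fingers above 0.5 N), for 0.1 s.
At the end, for the whole second after the job is handed in: Fingers, on the clear part (x under 22 mm), hold the notched plate still, touching nothing else; label middle within 30 mm sideways of the light's centre, 50-150 mm above it; label within 57 deg of straight up; spare plate within 20 mm, cube and hammer within 30 mm of their start (contact force between plate and the fingers above 0.5 N and horizontal distance between label and lamp_top below 0.03 m and z of label in the frame of lamp_top between 0.05 and 0.15 m and angle between plate's own y axis and vertical below 1 rad and x of the grasp point in the frame of plate below 0.022 m and linear speed of plate below 0.03 m/s and contact force between plate and lamp below 0.1 N and contact force between plate and stand below 0.1 N and contact force between plate and spare_stand below 0.1 N and contact force between plate and spare below 0.1 N and contact force between plate and cube below 0.1 N and contact force between plate and hammer below 0.1 N and distance of spare from where it was at the start of the episode below 0.02 m and distance of each of cube, hammer from where it was at the start of the episode below 0.03 m); the arm keeps its last pose, push and grip.
It fails at once if the spare plate is disturbed (distance of spare from where it was at the start of the episode above 0.02 m).
It fails at once if the cube or the hammer is disturbed (distance of any of cube, hammer from where it was at the start of the episode above 0.03 m).
It also fails if it takes over 38 s, if anything falls off the work surface, if the arm or the gripper's body presses on something with over 40 N, if the wrist force passes 120 N, or if a joint passes its speed limit or range.

ROBOT

A 7-joint arm with a two-finger parallel gripper is mounted at the origin on the work surface. World frame = base frame: x ahead of the robot, y to its left, z up, the work surface at z = 0. Lengths are in m, angles in degrees, forces in N, time in s.
With the tool pointing down it reaches from about 0.425 to 0.875 m from the base axis. Payload 4.7 kg.
Tool frame: the origin (TCP) lies between the finger pads; the fingertips stand 22 mm ahead of it and the grasp point (between the pads) lies 3 mm ahead of it (env.tip_reach is the distance from the TCP to the fingertips, in m); z points along the fingers, y is the line along which they close (so a half turn about z gives the same grasp; the last joint's range is limited). The gripper opens to 87 mm and grips with 3 to 60 N. Pads are 19 mm wide; open, the fingers measure 117 mm over their backs; the gripper's body (75 mm by 190 mm) begins 51 mm behind the grasp point.
Start: joints at [66.813, 18.392, -4.016, 83.108, 1.295, 78.541, -3.26], TCP at [0.264, -0.594, 0.245] pointing down, gripper open.
Joint ranges: [-163.93, 163.93], [-17.29, 119.83], [-79.2, 71.16], [3.27, 140.29], [-89.18, 269.18], [5.43, 117.66], [-154.24, 154.24]. Speed limits (degrees/s): [147.25, 147.25, 180, 180, 180, 180, 180].

INTERFACE

Orientations are given as [roll, pitch, yaw] about the fixed x, y, z axes, in that order (R = Rz(yaw) Ry(pitch) Rx(roll)).
In Python, from cell import env gives the robot as it stands.
- The arm moves only by the shell command python3 -m creep 'ROWS' [FORCE]. ROWS is JSON, one flat list of numbers, 7 for each row, row after row: the finger opening in mm, from 0 to 87, then the shift along the tool's x, y, z in units of 30 mm (1.0 is 30 mm), then the turn, a rotation vector about the tool's x, y, z in units of 6 degrees (1.0 is 6 degrees). A call has 1 to 12 rows; each row is the pose to reach, as a shift and turn from the pose commanded when the call began, along the tool's axes at that moment; what a row does not reach only later rows make up. A row lasts 1/10 s, in which the tool goes at most 50 mm and 8.59 degrees, less where a joint would pass 70% of its speed; a pose out of reach is approached as far as the arm can. A call with a gripper value outside its range is refused whole. The fingers move at their own pace and stop on an object; FORCE is the grip in N (left out, the last holds). Time passes only in rows, so rows that repeat a pose let the fingers close. It gives the time, the measured TCP pose, the force, the opening and the grip force at its end, in the units of the state.
- env.get_obs(): the state, without advancing time (a new reading comes with each control period).
- env.read_camera(name): name is "side" or "top" or "wrist"; returns a dict with "color" (384x512x3 uint8, red, green, blue), "depth" (384x512 float32, m along the optical axis (not along the pixel's ray), 0 where there is no reading), "fovy" (degrees; the focal length in pixels is half the picture's height over the tangent of half this angle, whatever the lens; pixels are square), "cx", "cy" (the principal point, pixels), "R" (3x3) and "t" (3): a world point X has camera coordinates R X + t. Camera axes: x right, y down, z forward; pixel columns grow to the right and rows downward; lengths in m; the calibration is good to about 2 mm. A picture is of the moment at which its call begins.
- env.sign_off(): hands the job in; it is judged then, once.
The state is a dict: "time_s": time; "qpos": joint angles; "joint_velocities": joint speeds; "effort": joint torques, N m; "tool_pos": TCP position; "tool_rot": TCP orientation; "force": force on the tool from outside, world axes, zero at the start; "wrist_torque": the same for the moment, N m; "grip_width": finger opening in m; "grasp_force": force on a finger pad.
Only numpy, scipy, OpenCV 4.12 (cv2) and the standard library are available. Lean on these libraries where they do the work, as an engineer would, in place of code of your own. Each camera call takes 0.05 s, during which the arm holds its last target. There are 200 camera calls.

## Working session

There is one attempt and no reset: what is moved stays moved. The work goes in short steps, Python scripts to look and compute and a shell command to move; the robot and the scene stay as the last step left them, time stands still between calls to the robot, and variables do not carry over. Pictures are saved under pics/ and viewed, at most 10 in all, crops included, and the job is handed in when it is done.

```bash
mkdir -p pics; ls; cat > h.py <<'E'
import numpy as np, cv2
from cell import env
from scipy.spatial.transform import Rotation as Ro
def cam(n):
    c=env.read_camera(n); c['f']=192/np.tan(np.radians(c['fovy'])/2); return c
def pts(c):
    d=c['depth']; v,u=np.mgrid[:384,:512]
    P=np.stack([(u-c['cx'])/c['f']*d,(v-c['cy'])/c['f']*d,d],-1)
    return (P-c['t'])@c['R']
def ray(c,u,v,z):
    r=c['R'].T@np.array([(u-c['cx'])/c['f'],(v-c['cy'])/c['f'],1]); o=-c['R'].T@c['t']
    return o+r*(z-o[2])/r[2]
def save(n,img): cv2.imwrite('pics/'+n+'.png',cv2.cvtColor(img,cv2.COLOR_RGB2BGR))
E
python3 - <<'E'
from h import *
a=cam('top');b=cam('side')
np.save('top.npy',a,allow_pickle=True)
save('top0',cv2.resize(a['color'],(800,600)));save('side0',cv2.resize(b['color'],(800,600)))
o=env.get_obs();print({k:np.round(v,3) for k,v in o.items()})
for c in(a,b):print(c['f'],c['cx'],c['cy'],-c['R'].T@c['t'])
E
```

```text
pics
{'time_s': np.float64(0.1), 'qpos': array([66.813, 18.437, -4.015, 83.167,  1.295, 78.542, -3.259]), 'joint_velocities': array([-0.024, -0.03 , -0.046, -0.171,  0.024, -0.004, -0.03 ]), 'effort': array([-1.0000e-03, -4.9257e+01, -4.0600e-01, -3.1340e+01, -6.4000e-02,
        3.9000e-02,  0.0000e+00]), 'tool_pos': array([ 0.264, -0.593,  0.244]), 'tool_rot': array([-1.79899e+02,  6.00000e-03,  2.39980e+01]), 'force': array([-0.405, -0.337,  0.434]), 'wrist_torque': array([-0.071,  0.062,  0.054]), 'grasp_force': np.float64(0.0), 'grip_width': np.float64(0.087)}
386.44872342659323 252.8106198812156 193.14512403102975 [0.47024796 0.03695138 1.00832586]
379.0101060214162 252.9815559710603 197.98554698631153 [ 0.18102217 -0.50161807  0.50339591]
```

View pics/top0.png

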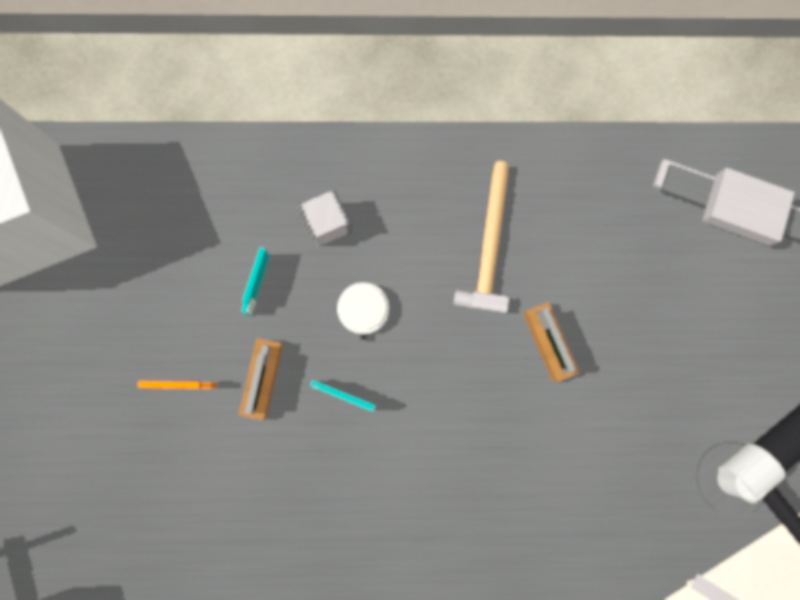

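View pics/side0.png

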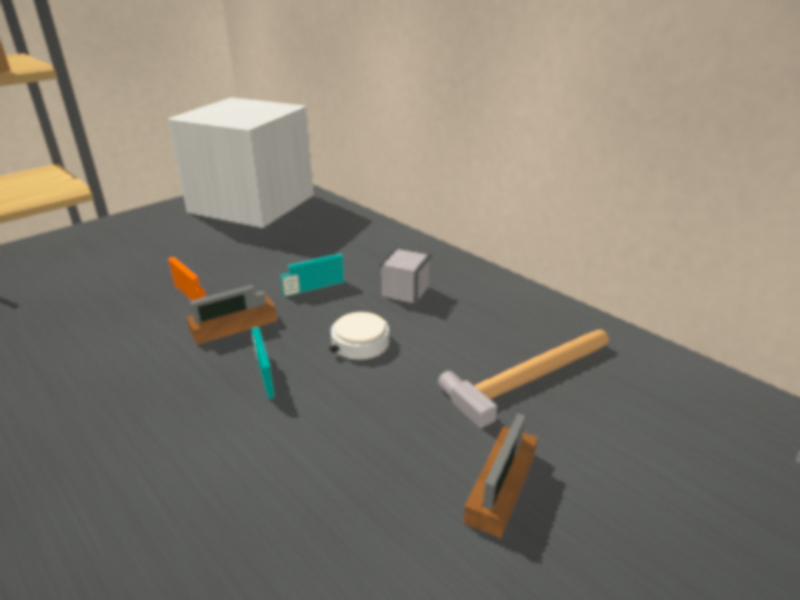

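The left stand in the top view at (260,378) seems to hold the notched plate, with a notch at (262,297) in the side view. I'll check this with crops and measure the positions.

```bash
python3 - <<'E'
from h import *
a=np.load('top.npy',allow_pickle=True).item()
b=cam('side')
A=a['color'];B=b['color']
z=lambda I,u,v,w=72,h=54:cv2.resize(I[v-h//2:v+h//2,u-w//2:u+w//2],(400,300),interpolation=cv2.INTER_CUBIC)
save('crops',np.vstack([np.hstack([z(A,167,242),z(A,352,219)]),np.hstack([z(B,148,198),z(B,322,305)])]))
P=pts(a)
hsv=cv2.cvtColor(A,cv2.COLOR_RGB2HSV)
m=cv2.inRange(hsv,(5,120,60),(18,255,255))
for c in cv2.findContours(m,cv2.RETR_EXTERNAL,2)[0]:
    if cv2.contourArea(c)<100: continue
    (u,v),wh,an=cv2.minAreaRect(c)
    k=cv2.boxPoints(((u,v),wh,an)); print('stand?',np.round((u,v),1),wh,np.round([ray(a,*p,.02)[:2] for p in k],3).tolist(), ray(a,u,v,.026).round(3))
# plate: points above 0.035 close to stands
for nm,(u,v) in dict(L=(167,242),R=(352,219)).items():
    M=np.zeros(A.shape[:2],bool);M[v-32:v+32,u-25:u+25]=1
    Q=P[M&(P[...,2]>.04)&(P[...,2]<.075)]
    q=Q[Q[:,2]>.052];r=cv2.minAreaRect(q[:,:2].astype('f4')*1000)
    print(nm,len(Q),q.mean(0).round(3),r,cv2.boxPoints(r).round(0).tolist(),np.percentile(Q[:,2],[50,95]))
m=cv2.inRange(hsv,(0,0,215),(180,60,255));m[:,:200]=0;m[:,270:]=0
c=max(cv2.findContours(m,cv2.RETR_EXTERNAL,2)[0],key=cv2.contourArea);(u,v),r=cv2.minEnclosingCircle(c)
print('lamp',u,v,r,ray(a,u,v,.03),P[int(v),int(u)])
E
```

```text
stand? [113. 246.] (4.0, 50.0) [[0.499, 0.421], [0.498, 0.297], [0.488, 0.296], [0.489, 0.42]] [0.493 0.357 0.026]
stand? [166.7 242.2] (16.532934188842773, 49.73176956176758) [[0.446, 0.257], [0.568, 0.233], [0.558, 0.192], [0.437, 0.217]] [0.501 0.224 0.026]
stand? [352.2 219.1] (48.71468734741211, 16.80722427368164) [[0.605, -0.207], [0.622, -0.249], [0.506, -0.292], [0.489, -0.251]] [ 0.554 -0.248  0.026]
L 229 [0.492 0.227 0.059] ((492.56610107421875, 227.8467254638672), (9.700551986694336, 92.02079772949219), 78.33634185791016) [[447.0, 232.0], [537.0, 214.0], [539.0, 223.0], [448.0, 242.0]] [0.05851631 0.06150338]
R 261 [ 0.555 -0.25   0.058] ((555.7930908203125, -250.02523803710938), (107.58404541015625, 10.672773361206055), 21.664745330810547) [[504.0, -265.0], [508.0, -275.0], [608.0, -235.0], [604.0, -225.0]] [0.0576733  0.06136127]
lamp 231.63592529296875 196.7152099609375 16.071340560913086 [0.61454539 0.06050898 0.03      ] [0.61622326 0.06209352 0.0312281 ]
```

View pics/crops.png

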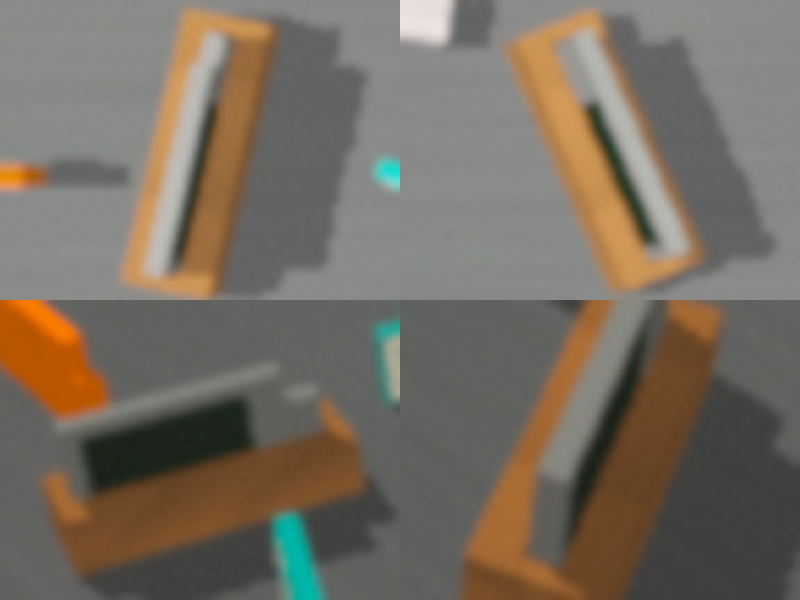

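The left plate (top view crop) has the notch at its far end. Its axis points about −12° in yaw, its label faces world +y, and its centre is about (0.500, 0.225). The lamp is at about (0.615, 0.061). First move is toward the plate, going outward around the base.

```bash
cat >> h.py <<'E'
def delta(pos,rot):
    "tool-axis shift (30 mm) and turn (6 deg) units from current pose to pos and Rotation"
    o=env.get_obs(); R=Ro.from_euler('xyz',o['tool_rot'],degrees=True)
    s=R.inv().apply(np.array(pos)-o['tool_pos'])/.03
    w=np.degrees((R.inv()*rot).as_rotvec())/6
    print('t',o['time_s'],'shift',s.round(2),'turn',w.round(2)); return s,w
E
python3 -m creep '[50,15.6,-9.2,0,0,0,-15, 50,15.6,-9.2,0,0,0,-15, 50,15.6,-9.2,0,0,0,-15, 50,15.6,-9.2,0,0,0,-15, 50,15.6,-9.2,0,0,0,-15, 50,15.6,-9.2,0,0,0,-15, 50,15.6,-9.2,0,0,0,-15, 50,15.6,-9.2,0,0,0,-15, 50,15.6,-9.2,0,0,0,-15, 50,15.6,-9.2,0,0,0,-15, 50,15.6,-9.2,0,0,0,-15, 50,15.6,-9.2,0,0,0,-15]'
python3 - <<'E'
from h import *
delta([.485,.215,.22],Ro.from_euler('xyz',[180,0,168],degrees=True)); print(env.get_obs()['qpos'].round(1))
E
```

```text
time_s: 1.35
tool_pos: [0.5825, -0.1427, 0.2444]
tool_rot: [179.8, -0.2, 114.7]
force: [-0.6, 0.3, 0.1]
grip_width: 0.05
grasp_force: 0.0
t 1.35 shift [12.19  2.03  0.87] turn [ 0.05 -0.02 -8.88]
[ 38.7  14.9 -32.5  89.8   7.8  77.7  30.1]
```

```bash
python3 -m creep '[50,12.2,2,0.9,0,0,-8.9, 50,12.2,2,0.9,0,0,-8.9, 50,12.2,2,0.9,0,0,-8.9, 50,12.2,2,0.9,0,0,-8.9, 50,12.2,2,0.9,0,0,-8.9, 50,12.2,2,0.9,0,0,-8.9, 50,12.2,2,0.9,0,0,-8.9, 50,12.2,2,0.9,0,0,-8.9, 50,12.2,2,0.9,0,0,-8.9, 50,12.2,2,0.9,0,0,-8.9]'
python3 - <<'E'
from h import *
print(env.get_obs()['qpos'].round(1))
a=cam('wrist'); save('w1',cv2.resize(a['color'],(800,600)))
P=pts(a)
ok=a['depth']>0
Q=P[ok&(P[...,2]>.05)&(P[...,2]<.07)]
Q=Q[np.hypot(Q[:,0]-.5,Q[:,1]-.225)<.075]
r=cv2.minAreaRect(Q[:,:2].astype('f4')*1000);print(len(Q),Q.mean(0),np.percentile(Q[:,2],[5,50,95]),r,cv2.boxPoints(r).round(0).tolist())
E
```

```text
time_s: 2.35
tool_pos: [0.4857, 0.2066, 0.2173]
tool_rot: [-179.9, 0.0, 167.4]
force: [0.1, -1.0, 0.1]
grip_width: 0.0501
grasp_force: 0.0
[ 21.7   8.9 -51.6 101.1   7.3  73.5  45.8]
919 [0.49064762 0.22839607 0.05899761] [0.05560503 0.05928066 0.06043698] ((493.31268310546875, 228.12237548828125), (9.13916015625, 92.75019073486328), 78.1638412475586) [[447.0, 233.0], [538.0, 214.0], [540.0, 223.0], [449.0, 242.0]]
```

View pics/w1.png

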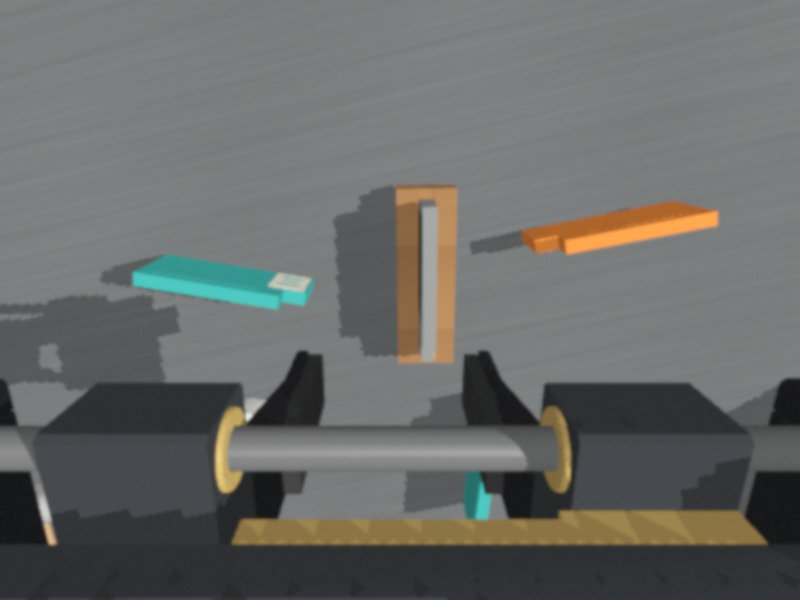

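The wrist view shows the plate at image (428,280), between the fingers' lines. Its measurements agree with the top view: top at z=0.059, yaw −11.8°, origin (0.5006, 0.2266). I'll descend to grasp it at plate x≈−12 mm.

```bash
python3 - <<'E'
from h import *
delta([.489,.229,.050],Ro.from_euler('xyz',[180,0,168.2],degrees=True))
E
```

```text
t 2.4 shift [0.08 0.79 5.57] turn [-0.01  0.   -0.15]
```

```bash
python3 -m creep '[50,0.1,0.8,1,0,0,-0.15, 50,0.1,0.8,2,0,0,-0.15, 50,0.1,0.8,3,0,0,-0.15, 50,0.1,0.8,4,0,0,-0.15, 50,0.1,0.8,5,0,0,-0.15, 50,0.1,0.8,5.4,0,0,-0.15, 50,0.1,0.8,5.55,0,0,-0.15, 50,0.1,0.8,5.55,0,0,-0.15, 50,0.1,0.8,5.55,0,0,-0.15]'
python3 -c "
from h import *
delta([.489,.229,.050],Ro.from_euler('xyz',[180,0,168.2],degrees=True));print(env.get_obs()['force'])"
```

```text
time_s: 3.3
tool_pos: [0.4891, 0.2316, 0.0524]
tool_rot: [179.9, 0.1, 168.3]
force: [-0.5, 0.9, 1.0]
grip_width: 0.0503
grasp_force: 0.0
t 3.3 shift [-0.02 -0.09  0.08] turn [0.01 0.02 0.01]
[-0.45993066  0.92551743  0.95251534]
```

```bash
python3 -m creep '[50,0,-0.1,0.05,0,0,0, 0,0,-0.1,0.05,0,0,0, 0,0,-0.1,0.05,0,0,0, 0,0,-0.1,0.05,0,0,0, 0,0,-0.1,0.05,0,0,0, 0,0,-0.1,0.05,0,0,0, 0,0,-0.1,0.05,0,0,0, 0,0,-0.1,0.05,0,0,0]' 30
```

```text
time_s: 4.1
tool_pos: [0.4873, 0.2286, 0.0495]
tool_rot: [180.0, -0.0, 168.3]
force: [0.8, -0.2, -0.2]
grip_width: 0.0089
grasp_force: 30.0
```

```bash
python3 -m creep '[0,0,0,-0.3,0,0,0, 0,0,0,-0.7,0,0,0, 0,0,0,-1.2,0,0,0, 0,0,0,-1.8,0,0,0, 0,0,0,-2.4,0,0,0, 0,0,0,-3,0,0,0, 0,0,0,-3.6,0,0,0, 0,0,0,-4.2,0,0,0, 0,0,0,-4.8,0,0,0, 0,0,0,-5,0,0,0, 0,0,0,-5,0,0,0]'
python3 - <<'E'
from h import *
b=cam('side');save('s2',cv2.resize(b['color'],(800,600)))
# target: plate axes at goal; grasp in plate frame
az=np.radians(8)
for th in (50,):
    e=np.array([np.cos(az),np.sin(az),0]);z=np.array([0,0,1.]);t=np.radians(th)
    Y=np.cos(t)*e+np.sin(t)*z; Z=-np.sin(t)*e+np.cos(t)*z; X=np.cross(Y,Z)
    lab=np.array([.615,.061,.03+.11])
    # TCP in plate frame: x -13.5, y 0, z from grasp: TCP z .0495 - .008
    tcp=lab+X*(-.0115-.040)+Y*(-.0045)+Z*(.0415-.018)
    Rt=Ro.from_matrix(np.stack([np.cross(Y,-Z),Y,-Z],1))
    print('tcp',tcp.round(3),Rt.as_euler('xyz',degrees=True).round(1)); s,w=delta(tcp,Rt)
print(env.get_obs()['qpos'].round(1))
E
```

```text
time_s: 5.2
tool_pos: [0.4878, 0.2288, 0.201]
tool_rot: [180.0, 0.1, 168.3]
force: [-0.3, -1.0, -1.1]
grip_width: 0.0088
grasp_force: 30.0
tcp [0.587 0.109 0.152] [130.   0.  98.]
t 5.25 shift [-4.07 -3.22  1.61] turn [-7.23 -5.09 10.93]
[ 19.5  11.8 -52.6 101.1   9.9  71.9  42.6]
```

View pics/s2.png

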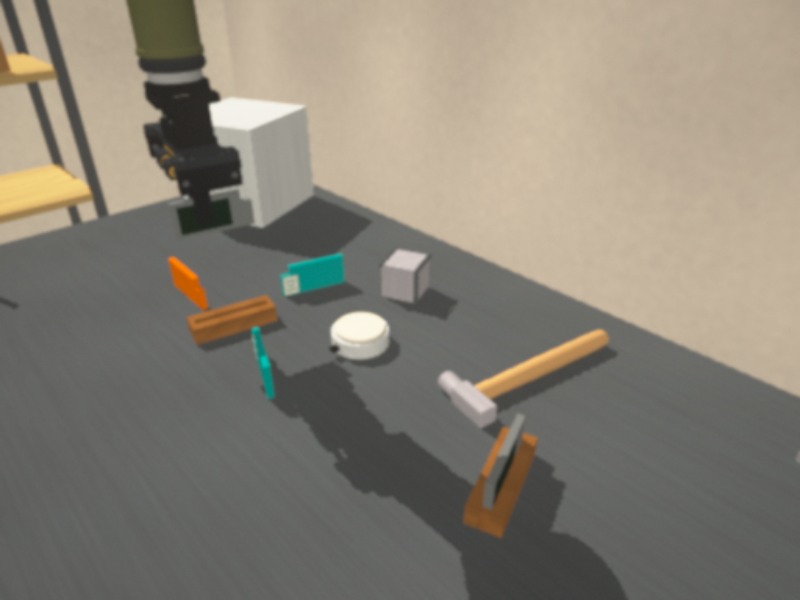

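The side view shows the plate clear of its stand at (205,213), and the spare plate still in place at (505,465). I'll do half of the turn and traverse first.

```bash
cat >> h.py <<'E'
def goal(th=50,az=8,h=.11,gx=-.0135,dz=0):
    az=np.radians(az);e=np.array([np.cos(az),np.sin(az),0]);z=np.array([0,0,1.]);t=np.radians(th)
    Y=np.cos(t)*e+np.sin(t)*z; Z=-np.sin(t)*e+np.cos(t)*z; X=np.cross(Y,Z)
    tcp=np.array([.615,.061,.03+h])+X*(gx-.040)-Y*.0045+Z*(.0415-.018)+z*dz
    return tcp,Ro.from_matrix(np.stack([np.cross(Y,-Z),Y,-Z],1))
E
python3 -m creep '[0,-0.2,-0.2,0,-0.4,-0.3,0.6, 0,-0.4,-0.3,0,-0.8,-0.5,1.1, 0,-0.6,-0.5,0,-1.1,-0.8,1.7, 0,-0.8,-0.6,0,-1.4,-1,2.2, 0,-1,-0.8,0,-1.8,-1.3,2.8, 0,-1.2,-1,0,-2.2,-1.5,3.3, 0,-1.4,-1.1,0,-2.5,-1.8,3.9, 0,-1.6,-1.3,0,-2.9,-2,4.4, 0,-1.8,-1.4,0,-3.2,-2.3,5, 0,-2,-1.6,0,-3.6,-2.5,5.5, 0,-2,-1.6,0,-3.6,-2.5,5.5]'
python3 -c "
from h import *
delta(*goal(dz=.03));print(env.get_obs()['qpos'].round(1))"
```

```text
time_s: 6.35
tool_pos: [0.5347, 0.1675, 0.1974]
tool_rot: [155.4, 7.7, 132.9]
force: [0.9, -0.3, -0.5]
grip_width: 0.0088
grasp_force: 30.0
t 6.35 shift [-2.47 -0.37  0.78] turn [-3.7  -2.55  5.41]
[ 31.6  -8.1 -45.3 119.3 -16.4  42.2  39.7]
```

```bash
python3 -m creep '[0,-0.3,0,0.1,-0.4,-0.3,0.6, 0,-0.5,0,0.2,-0.8,-0.5,1.1, 0,-0.8,-0.1,0.3,-1.1,-0.8,1.7, 0,-1,-0.1,0.4,-1.5,-1,2.2, 0,-1.2,-0.2,0.4,-1.8,-1.3,2.7, 0,-1.2,-0.2,0.4,-1.8,-1.3,2.7]'
python3 -c "
from h import *
delta(*goal(dz=.03));print(env.get_obs()['qpos'].round(1))"
```

```text
time_s: 6.95
tool_pos: [0.5598, 0.1417, 0.189]
tool_rot: [142.4, 5.9, 115.1]
force: [0.4, 0.0, -1.2]
grip_width: 0.0089
grasp_force: 30.0
t 6.95 shift [-1.28  0.07  0.53] turn [-1.9  -1.27  2.74]
[ 31.9 -12.4 -43.5 128.1 -26.4  24.8  33.9]
```

Joints 2, 4 and 6 are getting near their limits. Turning the plate further in yaw moves the wrist outward and eases them, so I'll use az −15°.

```bash
python3 -c "
from h import *
for az in(-10,-20): print(az,goal(th=47,az=az,dz=.03)[0].round(3)); delta(*goal(th=47,az=az,dz=.03))"
```

```text
-10 [0.604 0.117 0.183]
t 6.95 shift [-1.34  0.58  0.88] turn [-1.21 -3.23  4.97]
-20 [0.614 0.118 0.183]
t 6.95 shift [-1.45  0.82  1.08] turn [-1.09 -4.37  6.19]
```

```bash
python3 -m creep '[0,-0.5,0.2,0.3,0,-0.2,0.3, 0,-1,0.5,0.7,-0.1,-0.6,0.8, 0,-1.4,0.7,1,-0.3,-1,1.4, 0,-1.4,0.7,1,-0.5,-1.4,2.1, 0,-1.4,0.7,1,-0.6,-1.9,2.8, 0,-1.4,0.7,1,-0.6,-1.9,2.8]'
python3 -c "
from h import *
delta(*goal(th=47,az=-15,dz=.03));print(env.get_obs()['qpos'].round(1))"
```

```text
time_s: 7.55
tool_pos: [0.611, 0.1197, 0.1842]
tool_rot: [136.9, 3.9, 95.0]
force: [0.6, 0.9, -1.1]
grip_width: 0.0089
grasp_force: 30.0
t 7.55 shift [-0.05 -0.08 -0.  ] turn [-0.52 -1.91  2.81]
[ 59.9 -11.4 -74.4 126.    3.5  15.3 -14.9]
```

```bash
cat >> h.py <<'E'
def label():
    o=env.get_obs();R=Ro.from_euler('xyz',o['tool_rot'],degrees=True)
    X,Y,Z=-R.as_matrix()[:,0],R.as_matrix()[:,1],-R.as_matrix()[:,2]
    if X@np.cross(Y,Z)<0: print('hand?')
    L=o['tool_pos']+X*.0535+Y*.0045-Z*.0235
    print('label',L.round(3),'ytilt',np.degrees(np.arccos(Y[2])).round(1),'X',X.round(2)); return R,L
E
python3 -c "
from h import *
R,L=label();print(R.inv().apply(np.array([.615,.061,.137])-L)/.03)"
```

```text
label [0.635 0.067 0.174] ytilt 47.0 X [ 0.09 -0.99  0.07]
[-0.06719513 -1.34277414  0.43370394]
```

```bash
python3 -m creep '[0,0,-0.2,0.1,0,0,0, 0,0,-0.5,0.15,0,0,0, 0,0,-0.8,0.2,0,0,0, 0,-0.1,-1.1,0.3,0,0,0, 0,-0.1,-1.3,0.4,0,0,0, 0,-0.1,-1.3,0.4,0,0,0]'
python3 -c "
from h import *
R,L=label();print(R.inv().apply(np.array([.615,.061,.137])-L)/.03);print(env.get_obs()['qpos'].round(1))"
```

```text
time_s: 8.15
tool_pos: [0.5905, 0.1103, 0.148]
tool_rot: [136.9, 3.7, 94.8]
force: [0.3, 0.8, -0.1]
grip_width: 0.0089
grasp_force: 30.0
label [0.614 0.058 0.137] ytilt 47.0 X [ 0.08 -0.99  0.06]
[0.10343652 0.01875416 0.02603083]
[ 62.5 -11.4 -77.3 130.5   5.7  10.4 -17.7]
```

```bash
python3 -m creep '[0,0,0,0,0,0,0, 0,0,0,0,0,0,0, 0,0,0,0,0,0,0, 0,0,0,0,0,0,0, 0,0,0,0,0,0,0]'
python3 - <<'E'
from h import *
a=cam('top');b=cam('side')
z=lambda c,u,v:cv2.resize(c['color'][v-75:v+75,u-100:u+100],(800,600))[::1]
save('fin',np.vstack([cv2.resize(c['color'][v-75:v+75,u-100:u+100],(400,300)) for c,u,v in((a,232,196),(b,215,190))]).reshape(600,400,3))
label();o=env.get_obs();print(o['joint_velocities'].round(2),o['qpos'].round(1))
P=pts(a);A=a['color'].astype(int);M=(P[...,2]>.1)&(P[...,2]<.2)&(np.hypot(P[...,0]-.615,P[...,1]-.061)<.04)
m=M&(A.min(-1)>90); Q=P[m]; print(len(Q),Q.mean(0).round(3))
Q=P[M];U,S,V=np.linalg.svd(Q-Q.mean(0),full_matrices=False);n=V[2]*np.sign(V[2][2]);print(len(Q),'normal',n.round(2),np.degrees(np.arccos(n[2])).round(1),'rms',S[2]/len(Q)**.5)
k=np.load('top.npy',allow_pickle=True).item()
D=np.abs(k['color'].astype(int)-A).sum(-1)
print('spare diff',D[190:250,335:370].mean())
E
```

```text
time_s: 8.65
tool_pos: [0.5919, 0.1107, 0.1497]
tool_rot: [136.7, 3.7, 94.8]
force: [-0.1, 0.7, -1.7]
grip_width: 0.0092
grasp_force: 30.0
label [0.616 0.058 0.139] ytilt 46.9 X [ 0.08 -0.99  0.06]
[-0.06 -0.01 -0.07  0.01 -0.02 -0.05 -0.04] [ 62.5 -11.5 -77.2 130.4   5.6  10.4 -17.7]
221 [0.606 0.061 0.146]
273 normal [0.68 0.05 0.73] 43.0 rms 0.0022090993311949525
spare diff 12.200952380952382
```

View pics/fin.png

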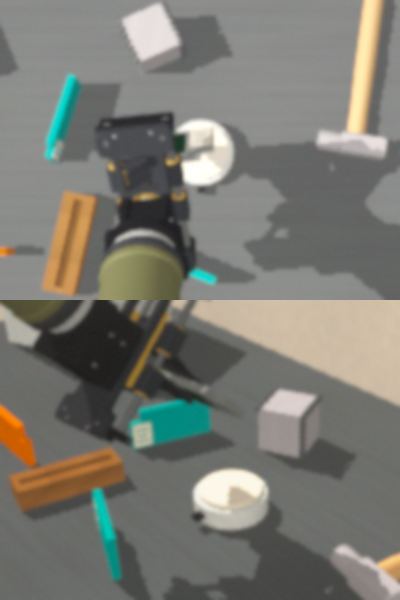

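The top crop shows the frosted strip facing up over the lamp at (200,140), and the side crop shows the plate in the fingers, clear of everything. The camera gives a face normal 43° from vertical and the kinematics give 47°. I'm handing it in.

```bash
python3 -c "
from cell import env
print(env.sign_off())"
```

```text
the job is handed in; nothing more can be done
None
```

The job is handed in with no verdict shown: the notched plate is held still, label up, about 45° from flat with its frosted end about 11 cm above the check light's centre, nothing else touched.

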